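# Put the ratchet back in its tray cutout

### The arm

A 7-joint arm with a two-finger parallel gripper is mounted at the origin on the work surface. World frame = base frame: x ahead of the robot, y to its left, z up, the work surface at z = 0. Lengths are in mm, angles in rad, forces in N, time in s.
With the tool pointing down it reaches from about 375 to 925 mm from the base axis. Payload 3.1 kg.
Tool frame: the origin (TCP) lies midway between the tips of the shut fingers; the grasp point (between the pads) lies 19 mm behind it (ctrl.pinch_z is the distance from the TCP to the grasp point, in mm); z points along the fingers, y is the direction in which the jaws open and shut (so a half turn about z gives the same grasp; the last joint's range is limited). The gripper opens to 85 mm and grips with 20 to 120 N. Pads are 22 mm wide; open, the fingers measure 114 mm over their backs; the gripper's body (76 mm by 85 mm) begins 54 mm behind the grasp point. The pads swing forward as they close: fully open they stand 13 mm farther back than shut.
Start: joints at [1.076, 0.383, 0.044, 1.598, -0.018, 1.161, -0.05], TCP at [251.224, -599.49, 192.269] pointing down, gripper open.
Joint ranges: [-2.61, 2.61], [-0.41, 2.15], [-1.48, 1.57], [0, 2.5], [-1.57, 4.71], [0.05, 1.97], [-2.85, 2.85]. Speed limits (rad/s): [2.79, 2.79, 3.14, 3.14, 3.14, 3.14, 3.14].

### API

Orientations are given as a unit quaternion [w, x, y, z].
In Python, from workcell import ctrl gives the robot as it stands. The module is installed in compiled form; this text tells all that it offers. Calls block until the motion is done:
- ctrl.goto(position, orientation): joint-space move of the TCP to a pose.
- ctrl.movel(position, rotation=None, v=150, stop_force=None): straight line of the TCP; rotation=None keeps the orientation; v is the mean speed in mm/s. With stop_force (N) it stops when the force on the tool has changed by that much, and returns True; else False.
- ctrl.set_joints(angles): joint-space move.
- ctrl.gripper_open() and ctrl.grab(strength=None): open the fingers fully, or close them until they stop; strength is the grip in N (None keeps the last).
- ctrl.sleep(seconds).
- ctrl.solve_ik(position, orientation): joint angles nearest the present ones, or None.
- ctrl.capture(name): name is "scene" or "top" or "wrist"; returns the picture (480x640x3 uint8, red, green, blue); there is no depth.
- ctrl.calibration(name): a dict with "intrinsics" (3x3 intrinsics, pixels), "T" (4x4, takes a point from camera to world coordinates). Camera axes: x right, y up, looking along -z (the intrinsics and any distortion apply to the point x, -y, -z); pixel columns grow to the right and rows downward; lengths in mm; the calibration is good to about 2 mm. A picture is of the moment at which its call begins: read the wrist's pose just before it. calibration takes no time and is no camera call; for the wrist camera it gives the pose at the moment of the call.
A pose or a line that the arm cannot do raises ctrl.PlanningError and nothing moves.
- ctrl.sign_off(): hands the job in, once; it reports no verdict.
Readings, each from a call of its own:
- ctrl.current_clock(): time.
- ctrl.current_qpos(): joint angles.
- ctrl.current_joint_velocities(): joint speeds.
- ctrl.current_effort(): joint torques, N m.
- ctrl.current_eef_pos(): TCP position.
- ctrl.current_ee_rot(): TCP orientation.
- ctrl.current_ft_force(): force on the tool from outside, world axes, zero at the start.
- ctrl.current_moment(): the same for the moment, N m.
- ctrl.current_gripper_width(): opening from 0.0 (shut) to 1.0 (fully open).
Only numpy, scipy, OpenCV 4.12 (cv2) and the standard library are available. Lean on these libraries where they do the work, as an engineer would, in place of code of your own. Each camera call takes 0.05 s, during which the arm holds its last target. There are 200 camera calls.

### The job

Two steel ratchets have been left on the rubber mat of this garage bench. Pick up the larger one and seat it fully down in its empty ratchet-shaped cutout in the grey tool tray, drive stub up, with its round head in the wide end of the cutout; lower it in rather than dropping it. Leave the small ratchet lying where it is.

Things in the scene. Friction and masses are not known exactly. Their poses are not given: they have to be found in the camera images.
- ratchet: Larger ratchet, steel, 220 mm long, flat on a 3 mm mat, drive stub up. Origin under mid-length on its underside; x along handle to the head, z up. Handle 24 wide, 24 high, x -110 to +27; neck 17 wide; round head 48 diameter, 30 high at x +86, 13 mm square stub on top (43 high in all). 0.4 kg, balances near the origin: grip the handle across there. Its yaw varies widely.
- ratchet_head (a point): The centre of the larger ratchet's round head, on the underside, 86 mm from ratchet along its x.
- recess (a point): Empty cutout in the fixed grey tray: mid-length, on its floor (6 mm over the bench). x to the wide head end, z up. 14 deep, upright walls. Slot 38 wide, x -118 to +55; head pocket 64 wide, x +55 to +118; finger notch of equal depth, 124 across (y) by 52 long, round this point. Seated, ratchet coincides with it, x to x. Red rim 23 mm high; sockets at y +99, 38 mm over the bench.
- small_ratchet: The small ratchet, same shape but 136 mm long, handle 15 mm wide and high, head 30 mm diameter and 20 mm high; origin under the middle of its length, x towards the head. Stays on the mat. Two loose sockets (26 mm diameter, up to 60 mm high) also stand on the mat.

How it is judged:
By the outcome, as a careful person would: the job done as asked, in the order asked, and still so for the second after the job is handed in, with the robot touching nothing.
It also fails if it takes over 35 s, if anything falls off the work surface, if the arm or the gripper's body presses on something with over 40 N, if the wrist force passes 120 N, or if a joint passes its speed limit or range.

## Working session

There is one attempt and no reset: what is moved stays moved. The work goes in short steps, each a Python script; the robot and the scene stay as the last script left them, time stands still between calls to the robot, and variables do not carry over. Pictures are saved under pics/ and viewed, about 8 in all and at most 12, crops included, and the job is handed in when it is done.

```bash
mkdir -p pics; python3 - <<'E'
from workcell import ctrl
import cv2,numpy as np
np.set_printoptions(precision=3,suppress=True)
for n in("top","scene"):
    cv2.imwrite(f"pics/{n}0.png",ctrl.capture(n)[:,:,::-1]); c=ctrl.calibration(n); print(n,{k:np.array(v) if not isinstance(v,str) else v for k,v in c.items()})
print(ctrl.calibration("wrist"),ctrl.current_clock(),ctrl.current_ee_rot(),ctrl.pinch_z)
E
```

```text
top {'intrinsics': array([[551.209,   0.   , 319.417],
       [  0.   , 551.209, 232.737],
       [  0.   ,   0.   ,   1.   ]]), 'T': array([[   0.042,    0.969,   -0.243,  313.476],
       [  -0.999,    0.042,   -0.008,   -0.812],
       [   0.002,    0.243,    0.97 , 1170.596],
       [   0.   ,    0.   ,    0.   ,    1.   ]])}
scene {'intrinsics': array([[558.415,   0.   , 319.841],
       [  0.   , 558.415, 234.368],
       [  0.   ,   0.   ,   1.   ]]), 'T': array([[  -0.472,   -0.659,    0.585, 1220.967],
       [   0.882,   -0.343,    0.324,  367.707],
       [  -0.013,    0.669,    0.743,  857.231],
       [   0.   ,    0.   ,    0.   ,    1.   ]])}
{'intrinsics': array([[377.543,   0.   , 312.546],
       [  0.   , 377.543, 236.525],
       [  0.   ,   0.   ,   1.   ]]), 'T': array([[   0.386,    0.89 ,    0.242,  313.764],
       [  -0.922,    0.374,    0.098, -572.576],
       [  -0.003,   -0.261,    0.965,  372.558],
       [   0.   ,    0.   ,    0.   ,    1.   ]])} 0.1 [-0.001  0.98   0.197 -0.   ] 18.700000000000003
```

View pics/top0.png

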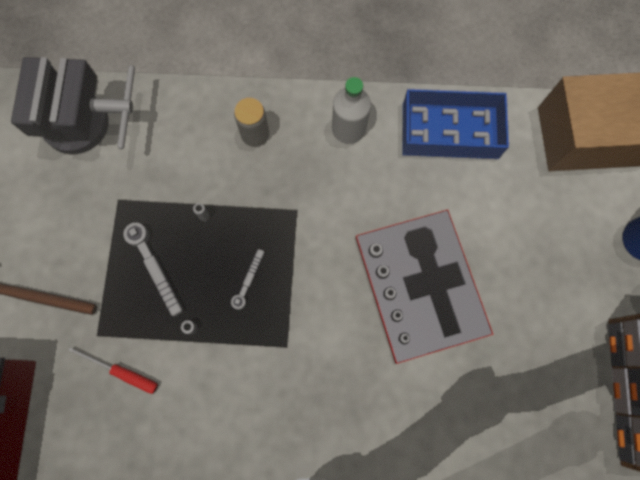

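The top view shows the large ratchet with its head at about (135,233) and handle end at (177,312). The recess head is at about (421,242), its slot end at (452,335), and the sockets lie on its +y side.

```bash
cat > h.py <<'E'
from workcell import ctrl
import cv2,numpy as np
np.set_printoptions(precision=3,suppress=True)
def ray(cal,uv,z):
    K=np.array(cal["intrinsics"]);T=np.array(cal["T"])
    p=np.linalg.inv(K)@[uv[0],uv[1],1]; d=T[:3,:3]@[p[0],-p[1],-p[2]]
    return T[:3,3]+d*(z-T[2,3])/d[2]
def proj(cal,P):
    K=np.array(cal["intrinsics"]);T=np.array(cal["T"])
    c=(np.atleast_2d(P)-T[:3,3])@T[:3,:3]; q=np.c_[c[:,0],-c[:,1],-c[:,2]]@K.T
    return q[:,:2]/q[:,2:]
def down(yaw): # tool x along yaw, z down
    return np.array([0,np.cos(yaw/2),np.sin(yaw/2),0])
def local(o,yaw,P):
    c,s=np.cos(yaw),np.sin(yaw); P=np.atleast_2d(P).astype(float)
    return np.c_[o[0]+c*P[:,0]-s*P[:,1],o[1]+s*P[:,0]+c*P[:,1],o[2]+P[:,2]]
E
python3 - <<'E'
from h import *
t=ctrl.calibration("top")
h=ray(t,(135,233),40);e=ray(t,(177,312),20);d=h-e;print("ratchet",h,e,np.linalg.norm(d[:2]),"expect196",np.arctan2(d[1],d[0]))
r=ray(t,(421,233),15);q=ray(t,(452,335),15);d2=r-q;print("recess",r,q,np.linalg.norm(d2[:2]),np.arctan2(d2[1],d2[0]))
m=h-d/np.linalg.norm(d)*86; n=(r+q)/2
for p,dd in((m,d),(n,d2)):
  y=np.arctan2(dd[1],dd[0])
  for k in(0,np.pi):
    for z in(250,60):
      print(p[:2],y+k,z,ctrl.solve_ik([p[0],p[1],z],down(y+k)))
print("small",ray(t,(238,302),15),ray(t,(261,251),12),"sock",ray(t,(187,326),30),ray(t,(199,209),30))
E
```

```text
ratchet [579.083 397.9    40.   ] [419.215 297.057  20.   ] 189.0159553019211 expect196 0.5627549462183269
recess [ 611.406 -210.529   15.   ] [ 396.686 -274.018   15.   ] 223.90984666725447 0.28749314597525905
[506.749 352.273] 0.5627549462183269 250 [ 0.048  0.429 -0.94   1.579  0.355  1.315 -1.948]
[506.749 352.273] 0.5627549462183269 60 [-0.165  0.558 -0.65   1.755  0.4    0.965 -1.982]
[506.749 352.273] 3.70434759980812 250 [ 0.105  0.466 -1.032  1.576  0.408  1.333  1.156]
[506.749 352.273] 3.70434759980812 60 [ 0.093  0.726 -1.035  1.744  0.699  1.09   0.956]
[ 504.046 -242.273] 0.28749314597525905 250 [ 0.516  0.173 -0.158  1.745  0.029  1.226 -0.934]
[ 504.046 -242.273] 0.28749314597525905 60 [ 0.511  0.378 -0.161  1.917  0.079  0.852 -0.973]
[ 504.046 -242.273] 3.429085799565052 250 [ 0.87   0.211 -0.564  1.728  0.119  1.237  2.136]
[ 504.046 -242.273] 3.429085799565052 60 [ 0.868  0.44  -0.588  1.9    0.308  0.892  1.987]
small [445.869 172.955  15.   ] [557.555 132.604  12.   ] sock [390.773 271.055  30.   ] [640.416 270.296  30.   ]
```

```bash
python3 - <<'E'
from h import *
import json
cals={}
for n,p,y in(("rec",[504,-242,180],.2875),("rat",[507,352,180],.563)):
    ctrl.goto(p,down(y)); ctrl.sleep(.3)
    c=ctrl.calibration("wrist"); im=ctrl.capture("wrist")
    cv2.imwrite(f"pics/{n}.png",im[:,:,::-1]); cals[n]={k:np.array(c[k]).tolist() for k in("intrinsics","T")}
    print(ctrl.current_clock(),ctrl.current_eef_pos())
json.dump(cals,open("cals.json","w"))
E
```

```text
2.0583 [ 503.786 -242.649  179.978]
4.5417 [507.258 351.652 180.001]
```

View pics/rec.png

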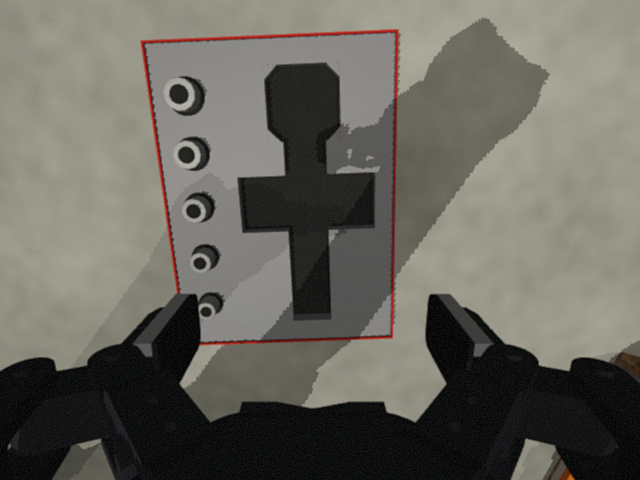

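View pics/rat.png

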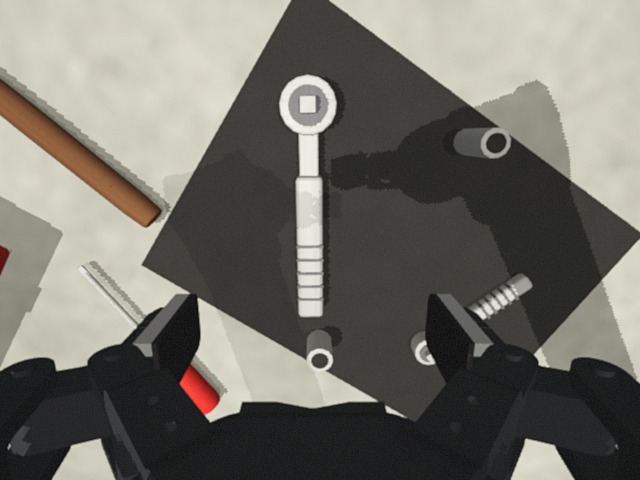

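The recess corners are clear: notch (238,178), (374,177), (373,228), (242,232), and slot end (295,319), (330,319). On the ratchet, the stub is at (308,104) and the handle corners are (296,178), (322,178), (298,317), (322,316). A loose socket stands just behind the handle end at (320,358).

```bash
python3 - <<'E'
from h import *
import json
from scipy.optimize import least_squares
cals=json.load(open("cals.json"))
D={"rec":(6,[504,-242,.29],[[26,62,14],[26,-62,14],[-26,62,14],[-26,-62,14],[-118,19,14],[-118,-19,14],[118,0,14]],
 [[238,178],[374,177],[242,232],[373,228],[294,319],[330,319],[303,64]]),
"rat":(3,[507,352,.56],[[86,0,43],[27,12,24],[27,-12,24],[-110,12,24],[-110,-12,24],[86,24,30],[86,-24,30]],
 [[308,104],[296,178],[322,178],[298,317],[322,316],[279,105],[337,105]])}
out={}
for n,(z,x0,P,uv) in D.items():
    f=lambda x:(proj(cals[n],local([x[0],x[1],z],x[2],P))-uv).ravel()
    s=least_squares(f,x0,x_scale=[10,10,.1],loss="soft_l1"); print(n,s.x,s.fun.reshape(-1,2).tolist()); out[n]=s.x.tolist()
json.dump(out,open("poses.json","w"))
x=out["rat"];print("sock top z50 approx",ray(cals["rat"],(320,358),50))
for n,zs in(("rat",(120,10)),("rec",(120,12))):
  for z in zs: print(ctrl.solve_ik([*out[n][:2],z],down(out[n][2])))
E
```

```text
rec [ 509.126 -235.689    0.316] [[-0.6519301514744313, -1.2347383568149155], [1.449162906753088, -4.367740431237479], [-0.10806129927095753, 0.7467749186921253], [1.6815738272759972, 0.933319243725947], [-1.831310529925645, 1.7649244709056688], [0.2696149294550878, 0.7441175241606288], [-0.45853916005580686, -0.47782230850912555]]
rat [510.356 356.843   0.568] [[-0.06234931202027383, -0.039900457750988494], [-0.8233625308964179, -1.4138054977627803], [0.44589812745380186, -1.5790647818892865], [-0.2900446755390931, 1.081073332505298], [0.3312273056499748, 1.9468262603229505], [0.0020055134748417913, 0.3778250531944991], [0.2540241973669026, 0.006959680988529726]]
sock top z50 approx [397.845 274.083  50.   ]
[-0.123  0.505 -0.712  1.701  0.368  1.073 -1.954]
[-0.178  0.641 -0.642  1.761  0.475  0.9   -2.03 ]
[ 0.836  0.35  -0.56   1.858  0.219  0.995 -1.072]
[ 0.872  0.53  -0.616  1.915  0.409  0.824 -1.218]
```

```bash
python3 - <<'E'
from h import *
import json
p=json.load(open("poses.json")); x,y,a=p["rat"]
ctrl.goto([x,y,100],down(a))
print(ctrl.movel([x,y,6],v=80,stop_force=15),ctrl.current_eef_pos())
ctrl.grab(80); print(ctrl.current_gripper_width(),ctrl.current_ft_force())
ctrl.movel([x,y,150],v=150); print(ctrl.current_gripper_width(),ctrl.current_ft_force())
x,y,a=p["rec"]
ctrl.goto([x,y,150],down(a)); ctrl.movel([x,y,60],v=120); ctrl.sleep(.3)
c=ctrl.calibration("wrist"); im=ctrl.capture("wrist")
cv2.imwrite("pics/held.png",im[:,:,::-1]); json.dump({k:np.array(c[k]).tolist() for k in("intrinsics","T")},open("calh.json","w"))
print(ctrl.current_clock(),ctrl.current_eef_pos(),ctrl.current_ft_force(),ctrl.current_moment())
E
```

```text
False [510.883 357.341   6.712]
0.0015284871758010875 [ 0.138  0.286 -0.704]
0.00023619813062418117 [ 0.041 -0.309  0.154]
11.5333 [ 509.463 -235.894   60.532] [ 0.023 -0.569  0.672] [ 0.024 -0.04   0.015]
```

View pics/held.png

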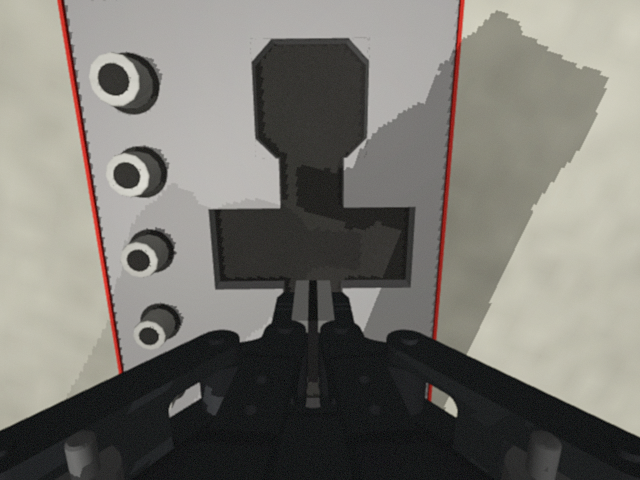

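The gripper shut fully with nothing in it, so the grasp missed. I'll look at the mat from the top and check where the TCP projects.

```bash
python3 - <<'E'
from h import *
import json
c=json.load(open("calh.json")); t=ctrl.calibration("top"); p=json.load(open("poses.json"))
e=ctrl.current_eef_pos(); print("tcp in wrist px",proj(c,e),"tcp in top",proj(t,e),ctrl.current_ee_rot())
for n,z in(("rat",3),("rec",6)):
  x,y,a=p[n]; print(n,proj(t,local([x,y,z],a,[[0,0,24],[86,0,43],[-110,0,24]])).tolist())
im=ctrl.capture("top")
cv2.imwrite("pics/top1.png",cv2.resize(im[170:390,80:500,::-1],(798,418),interpolation=cv2.INTER_CUBIC))
E
```

```text
tcp in wrist px [[313.047 272.505]] tcp in top [[437.632 276.621]] [0.    0.988 0.157 0.   ]
rat [[152.39744401065474, 266.9606081639917], [131.84295214036752, 230.46570492475695], [175.77191319337302, 312.41401645598444]]
rec [[434.46486656868814, 279.1958837370168], [423.23433830971175, 238.53820871729684], [451.61134582351326, 330.544158220383]]
```

View pics/top1.png

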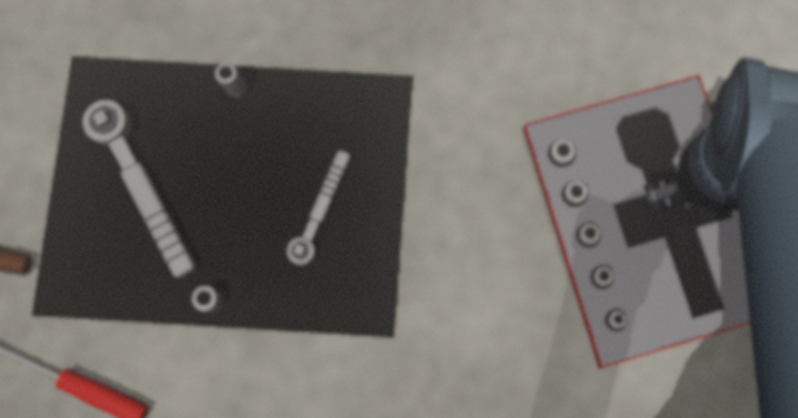

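The ratchet hasn't moved and its measured pose still agrees with the top view. The jaws probably closed above the handle. The scene camera should show whether the real finger tips match the reported TCP.

```bash
python3 - <<'E'
from h import *
import json
c=json.load(open("calh.json")); s=ctrl.calibration("scene"); e=np.array(ctrl.current_eef_pos())
for dz in(0,10,20,30): print(dz,"wrist",proj(c,local(e,.316,[[11,0,dz],[-11,0,dz]])).tolist(),"scene",proj(s,e+[0,0,dz]))
im=ctrl.capture("scene")[:,:,::-1].copy()
u=proj(s,e)[0]; x0,y0=int(u[0])-100,int(u[1])-100
print(x0,y0); cr=cv2.resize(im[y0:y0+150,x0:x0+200],None,fx=4,fy=4,interpolation=cv2.INTER_CUBIC)
for dz in(0,20): 
  q=((proj(s,e+[0,0,dz])[0]-[x0,y0])*4).astype(int); cv2.circle(cr,tuple(map(int,q)),5,(0,255,0) if dz==0 else (0,0,255),1)
cv2.imwrite("pics/sc.png",cr)
E
```

```text
0 wrist [[312.8875129481868, 252.09448923446087], [312.9105436021264, 292.50763578632717]] scene [[233.518 168.003]]
10 wrist [[312.9181819455036, 258.3540531584308], [312.94146402275675, 300.666579425265]] scene [[232.923 164.469]]
20 wrist [[312.9523101526196, 265.31964423550914], [312.97575924005343, 309.7160276314671]] scene [[232.32  160.892]]
30 wrist [[312.99051780365687, 273.1178526862831], [313.01401365745687, 319.8101864162562]] scene [[231.709 157.269]]
133 68
```

View pics/sc.png

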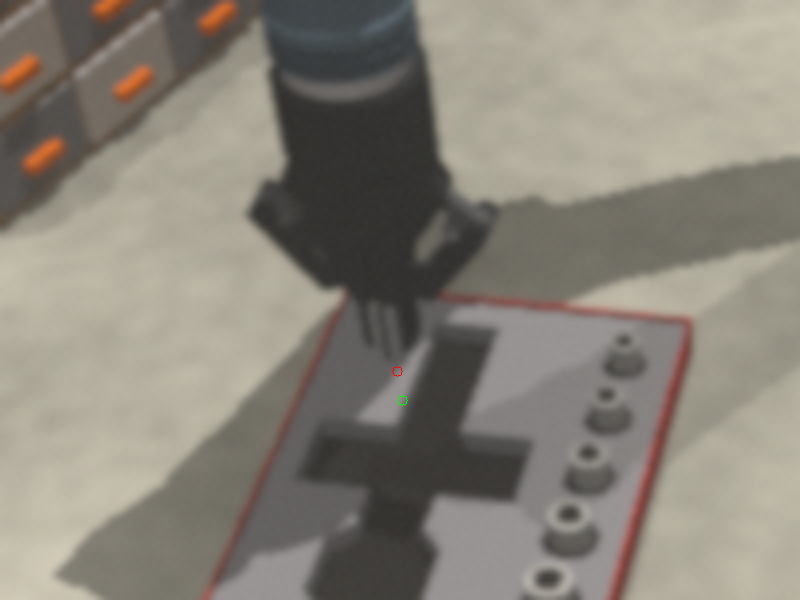

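The finger tips appear well short of the reported TCP in both views (crop (400,356) against (402,400)). I'll triangulate the tip, then measure it with a gentle touch on the tray floor at the notch.

```bash
python3 - <<'E'
from h import *
import json
c=json.load(open("calh.json")); s=ctrl.calibration("scene"); e=np.array(ctrl.current_eef_pos())
from scipy.optimize import least_squares
r=least_squares(lambda x:np.r_[proj(c,local(e,.316,[x]))[0]-[313,281],proj(s,local(e,.316,[x]))[0]-[232.5,157.2]],[0,0,0]);print("tip near-edge rel TCP (tool x, y, up)",r.x,r.fun)
f0=np.array(ctrl.current_ft_force())
try:
    print(ctrl.movel([e[0],e[1],-35],v=60,stop_force=4),ctrl.current_eef_pos(),np.array(ctrl.current_ft_force())-f0)
except ctrl.PlanningError as ex: print("plan",ex)
ctrl.movel([e[0],e[1],60],v=150); print(ctrl.current_clock())
E
```

```text
tip near-edge rel TCP (tool x, y, up) [ 9.351  0.082 35.171] [-0.408  0.28  -2.251  1.071]
True [ 508.961 -235.672  -32.841] [-1.051 -0.605  3.764]
13.8417
```

The touch showed contact at TCP z −32.8 over the 6 mm floor, so the real tips are about 38 mm behind the reported TCP. Triangulation gave 35 mm. I'll regrasp with that offset.

```bash
python3 - <<'E'
from h import *
import json,sys
p=json.load(open("poses.json")); x,y,a=p["rat"]
ctrl.gripper_open()
ctrl.goto([x,y,60],down(a))
print(ctrl.movel([x,y,-31],v=90,stop_force=12),ctrl.current_eef_pos())
ctrl.grab(80); w=ctrl.current_gripper_width(); print("w",w,ctrl.current_clock(),ctrl.current_ft_force())
if w<.1: sys.exit("no grasp")
ctrl.movel([x,y,80],v=150); print(ctrl.current_gripper_width(),ctrl.current_ft_force())
x,y,a=p["rec"]
ctrl.goto([x,y,80],down(a)); ctrl.movel([x,y,15],v=120); ctrl.sleep(.2)
c=ctrl.calibration("wrist"); im=ctrl.capture("wrist")
cv2.imwrite("pics/held2.png",im[:,:,::-1]); json.dump({k:np.array(c[k]).tolist() for k in("intrinsics","T")},open("calh.json","w"))
print(ctrl.current_clock(),ctrl.current_eef_pos(),ctrl.current_ft_force(),ctrl.current_moment())
E
```

```text
False [510.895 357.486 -30.229]
w 0.2583470941535554 18.5 [0.723 0.032 3.566]
0.26142091616797497 [-0.224  0.003 -3.231]
22.4583 [ 509.957 -236.065   15.942] [ 0.026 -0.18  -2.985] [-0.02   0.012  0.043]
```

View pics/held2.png

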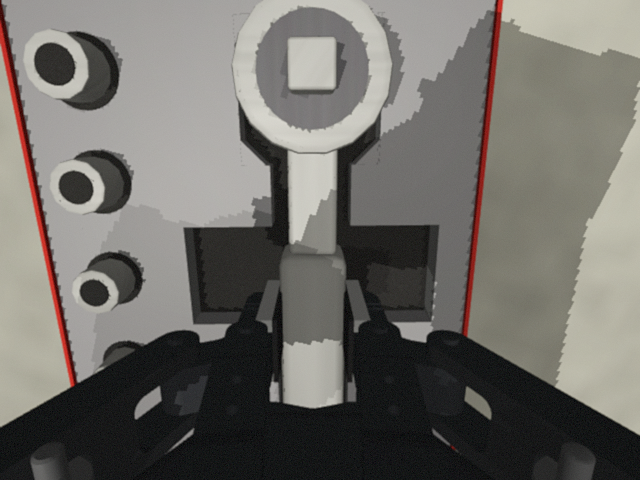

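The ratchet is held level and its weight shows (about −3 N). The stub is at (312,63) and the notch corners at (185,228), (438,226), (432,321), (193,324). I'll check both against the calibration before lowering.

```bash
python3 - <<'E'
from h import *
import json
c=json.load(open("calh.json")); p=json.load(open("poses.json")); x,y,a=p["rec"]
P=[[26,62,14],[26,-62,14],[-26,-62,14],[-26,62,14]]; uv=np.array([[185,228],[438,226],[432,321],[193,324]])
from scipy.optimize import least_squares
r=least_squares(lambda q:(proj(c,local([q[0],q[1],6],q[2],P))-uv).ravel(),[x,y,a],x_scale=[10,10,.1]); print("recess refit",r.x,r.fun.reshape(-1,2).tolist(),"was",x,y,a)
zb=49
s=ray(c,(312,63),zb+43); k=ray(c,(313,250),zb+24); d=s-k
print("stub",s,"handle front",k,"dist(59)",np.linalg.norm(d[:2]),"yaw",np.arctan2(d[1],d[0]),"origin",s[:2]-86*np.array([np.cos(a),np.sin(a)]))
E
```

```text
recess refit [ 509.203 -235.639    0.325] [[-1.6494282725212486, -0.4949338131398804], [1.571635594462748, -1.0771835530611327], [-0.1560399374106396, 1.402575718590981], [0.2397104889917614, 0.7106524418153413]] was 509.1259195866598 -235.68898060021962 0.3155122024703313
stub [ 591.517 -208.872   92.   ] handle front [ 538.085 -226.634   73.   ] dist(59) 56.306871447820484 yaw 0.3209282492852529 origin [ 509.762 -235.558]
```

Ratchet and recess agree to within 1 mm, so I'll lower it now.

```bash
python3 - <<'E'
from h import *
import json
x,y,a=json.load(open("poses.json"))["rec"]
x,y=509.2,-235.65
print(ctrl.movel([x,y,-15],v=60,stop_force=8),ctrl.current_eef_pos())
print(ctrl.movel([x,y,-30],v=25,stop_force=6),ctrl.current_eef_pos(),ctrl.current_ft_force(),ctrl.current_clock())
E
```

```text
False [ 509.155 -235.393  -15.324]
True [ 509.188 -235.863  -27.54 ] [-0.299  0.113  5.564] 23.625
```

Contact came at TCP z −27.5, where −27.2 was expected for fully seated. I'll release and retreat.

```bash
python3 - <<'E'
from h import *
import json
ctrl.gripper_open(); x,y,_=ctrl.current_eef_pos()
print(ctrl.movel([x,y,140],v=150),ctrl.current_gripper_width(),ctrl.current_ft_force()); ctrl.sleep(.2)
c=ctrl.calibration("wrist"); im=ctrl.capture("wrist")[:,:,::-1].copy(); t=ctrl.capture("top")[:,:,::-1]
a=json.load(open("poses.json"))["rec"][2]+.005
P=local([509.2,-235.65,6],a,[[86,0,43],[86,24,30],[86,-24,30],[27,12,24],[27,-12,24],[-110,12,24],[-110,-12,24]])
for q in proj(c,P): cv2.circle(im,tuple(int(round(v)) for v in q),3,(0,255,0),1)
t2=cv2.resize(t[190:390,80:500],(640,305)); im=im[:440]
cv2.imwrite("pics/fin.png",cv2.resize(np.vstack([im[:290],t2]),None,fx=1,fy=1)); print(ctrl.current_clock())
E
```

```text
False 0.9990252353087893 [0.464 0.191 0.169]
25.8333
```

View pics/fin.png

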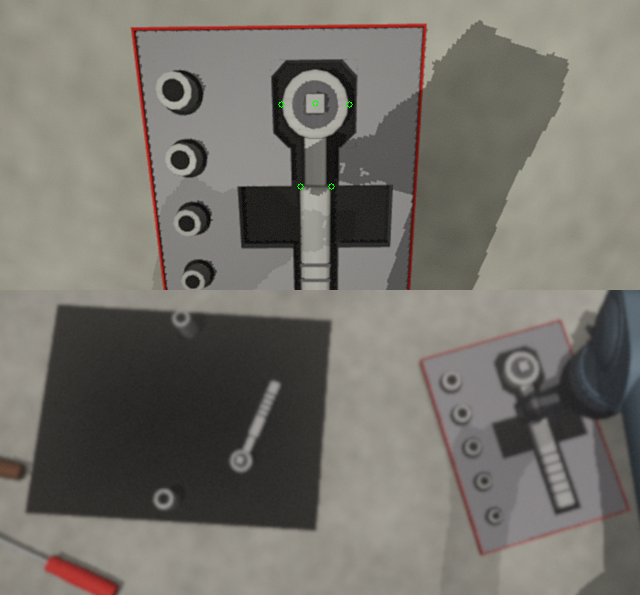

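The ratchet is seated and centred. The predicted seated points fall on the stub (315,103), the head edges and the handle shoulders, and the small ratchet and loose sockets haven't moved.

```bash
python3 -c "
from workcell import ctrl
ctrl.sign_off(); print(ctrl.current_clock())"
```

```text
the job is handed in; nothing more can be done
the job is handed in; nothing more can be done
```

The larger ratchet is seated in its cutout in the grey tray, drive stub up and head in the wide end. I lowered it in under force control and handed the job in at about 26 s on the robot's clock.

- **Missed first grasp:** the jaws closed on nothing and did not disturb the ratchet. The real finger tips sit about 38 mm behind the reported tool point, which disagrees with the description. The scene and wrist pictures suggested 35 mm, and a gentle 4 N touch on the tray floor gave 38 mm. I corrected for it and the second grasp held.
- **Last checks:**
  - **Fit over the cutout:** before lowering, the held ratchet and the cutout agreed to within 1 mm.
  - **Seating height:** contact came at −27.5 mm, against −27.2 mm expected when fully down.
  - **Final picture:** the predicted seated outline lies on the ratchet as it sits. The small ratchet and both loose sockets are where they were, and the open gripper was well clear at hand-in.

No checks failed at the end.

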